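# Lock the power pack's battery hatch with a slot key

### The job

The battery hatch on top of the black power pack is still unlocked. Take the flat-handled slot key from the wooden block, feel its blade into the slot of the hatch's fastener and turn it gently clockwise until it reaches its stop, without forcing it or letting the gripper press on the pack. Then put the key back upright, fully down, in the same slot of the block that it came from, and leave everything else where it is.

Things in the scene. Friction and masses are not known exactly. Their poses are not given: they have to be found in the camera images.
- pack: Black power pack, 170 (x) x 230 (y) x 70 mm high, fixed to the bench (place and yaw vary), origin at the centre of its underside. A rubber carrying handle along its +x edge reaches 96 mm above the bench. A grey hatch plate on top (top face 74 mm up) carries one round slotted fastener. Brittle: the key must never load it with over 45 N (reached at its stop at some 0.25 N m), and the gripper must not press on the pack.
- hatch_mark (a point): Point on the pack, 88 mm above the bench, where the centre of the fastener's top face nominally is (axes as the pack's, z up). The fastener floats in an oversize hole and is stuck anywhere up to 9 mm from here in the pack's x and, separately, up to 2.5 mm in its y; it cannot be pushed sideways. The height is exact.
- fastener (a joint): Turn of the fastener (rad): 0 unlocked, grows clockwise seen from above, hard stop at 1.571 (locked); starts at 0.1 to 0.45, takes about 0.06 N m. Aluminium head 42 mm across, 11 mm high, on a flat 58 mm washer. A slot 5.6 mm wide, 7 mm deep, open at both ends, runs across the head through its axis: along the pack's y axis at 0, turned clockwise by q from there at value q.
- hatch_plate (a point): Point on the hatch plate's top face, 74 mm above the bench, straight below hatch_mark. The fastener's head stands on a spring above the plate: pressed down it gives above about 1.5 N, sinks 3 mm at about 6 N, bottoms there, and comes back up when let go.
- key_grip (a point): Centre of the flat handle, 10 (x) x 34 (y) x 47 mm high, of the steel slot key: a loose tool of about 70 g, 90 mm tall, standing blade down in a slot of the block. Axes: z up from tip to handle, y along the blade's width, x through its thickness. This point is 66.5 mm above the blade's tip. Below the handle is a shoulder 14 x 34 x 6 mm, its underside 37 mm above the tip.
- key_tip (a point): Middle of the lower end of the key's blade (axes as the key's). The blade is 4 mm thick (x) and 20 mm wide (y); its last 3.5 mm are thinned to 3.6 mm.
- block: Wooden tool block, 70 (x) x 210 (y) x 45 mm high, fixed to the bench (place and yaw vary), origin at the centre of its underside. Three like through slots, 8 mm (x) x 25 mm (y), at y = -65, 0 and +65 mm. The key stands in the middle or the +65 one (the punch in the other), its axes along the block's, its shoulder resting on the block's top, its tip 8 mm above the bench.
- punch: The other tool in the block: same steel shoulder and a narrower blade, but a round dark wooden handle 30 mm across, 93 mm above the bench. Not to be used or disturbed. Origin at its tip.
- jar: Closed amber glass jar, 60 mm diameter, 75 mm high, standing; origin at the underside. Leave alone.
- tape: Grey tape measure, 65 x 32 x 60 mm, standing on the robot's side of block and pack; origin at the underside. Leave alone.
- hammer: Hammer, 260 mm long, lying on the bench. Leave alone.
- mug: White mug, 80 mm diameter, 90 mm high, standing; origin at the underside. Leave alone.
- offcut: Wooden offcut 130 x 60 x 22 mm, lying; origin at the underside. Leave alone.
Mind the look-alikes: they are no part of the job. Of the things like the part that bears key_grip, leave any that is orange; of the rest the larger one is meant.

How it is judged (in metres and radians):
On the way, in this order (a step that is already met when the one before it is completed fails the run):
1. the key's blade is seated in the fastener's slot: its tip at least 4.5 mm below the head's nominal top face, within 12 mm of the mark (z of key_tip in the frame of hatch_mark below -0.0045 m and horizontal distance between key_tip and hatch_mark below 0.012 m and not (value of joint fastener above 1.52 rad)), for 0.1 s.
2. with the blade still in the slot the fastener is turned to its stop (joint above 1.52) (value of joint fastener above 1.52 rad and z of key_tip in the frame of hatch_mark below -0.003 m and horizontal distance between key_tip and hatch_mark below 0.014 m), for 0.1 s.
At the end, for the whole second after the job is handed in: The fastener is at its stop (joint above 1.52 rad), and the key stands upright (within 0.12 rad) and fully down in the slot of the block that it came from (its handle's centre within 8 mm of where it started), released and at rest (value of joint fastener above 1.52 rad and distance of key_grip from where it was at the start of the episode below 0.008 m and angle between key_grip's own z axis and vertical below 0.12 rad); the robot touches nothing.
It fails at once if the key loads the pack (fastener or hatch) with more than 45 N (contact force between key and pack above 45 N).
It fails at once if the arm or gripper presses on the pack (over 3 N) (contact force between any of the fingers, the arm and pack above 3 N).
It fails at once if the punch, jar, tape measure, hammer, mug or offcut is disturbed (moved more than 20 mm) (distance of any of punch, jar, tape, hammer, mug, offcut from where it was at the start of the episode above 0.02 m).
It also fails if it takes over 72 s, if anything falls off the work surface, if the arm or the gripper's body presses on something with over 40 N, if the wrist force passes 120 N, or if a joint passes its speed limit or range.

### The arm

A 7-joint arm with a two-finger parallel gripper is mounted at the origin on the work surface. World frame = base frame: x ahead of the robot, y to its left, z up, the work surface at z = 0. Lengths are in mm, angles in rad, forces in N, time in s.
With the tool pointing down it reaches from about 425 to 1025 mm from the base axis. Payload 3.6 kg.
Tool frame: the origin (TCP) lies midway between the tips of the shut fingers; the grasp point (between the pads) lies 19 mm behind it; z points along the fingers, y is the line along which they close (so a half turn about z gives the same grasp; the last joint's range is limited). The gripper opens to 85 mm and grips with 20 to 120 N. Pads are 22 mm wide; open, the fingers measure 114 mm over their backs; the gripper's body (76 mm by 85 mm) begins 54 mm behind the grasp point. The pads swing forward as they close: fully open they stand 13 mm farther back than shut.
Start: joints at [-1.258, 0.591, 0.048, 1.609, -0.033, 0.943, -0.034], TCP at [286.858, 665.839, 231.302] pointing down, gripper open.
Joint ranges: [-2.69, 2.69], [-0.47, 2.24], [-1.27, 1.36], [0.19, 2.51], [-1.53, 4.68], [0.08, 2.07], [-3.09, 3.09]. Speed limits (rad/s): [2.57, 2.57, 3.14, 3.14, 3.14, 3.14, 3.14].

### API

Orientations are given as a unit quaternion [x, y, z, w].
In Python, from plant import status, grab_frame, ctrl, spotter gives the robot as it stands.
- The arm moves only by the tool arm_command, never from a script. Its argument "rows" is a list of rows, each an object of numbers: "jaw": the opening, from -1 (shut) to 1 (fully open), so that 0 is half open; "tx", "ty", "tz": the shift along the tool's x, y, z in cm; "yaw": the turn about the tool's z in degrees. A call has 1 to 20 rows; each row shifts and turns the commanded pose from where the row before left it, along the tool's axes as they then stand; what a row does not reach is not made up. A row lasts 1/10 s, in which the tool goes at most 50 mm and 8.59 degrees, less where a joint would pass 70% of its speed; a pose out of reach is approached as far as the arm can. A call with a gripper value outside its range is refused whole. The fingers move at their own pace and stop on an object; the grip force is fixed at half the most. Time passes only in rows, so rows that do not move let the fingers close. It gives the time, the measured TCP pose, the force, the opening and the grip force at its end, in the units of the state.
- status.sense(): the state, without advancing time (a new reading comes with each control period).
- grab_frame(name): name is "scene" or "top" or "wrist"; returns a dict with "frame" (420x560x3 uint8, blue, green, red), "vfov" (degrees; the focal length in pixels is half the picture's height over the tangent of half this angle, whatever the lens; pixels are square), "cx", "cy" (the principal point, pixels), "R" (3x3) and "t" (3): a world point X has camera coordinates R X + t. Camera axes: x right, y down, z forward; pixel columns grow to the right and rows downward; lengths in mm; the calibration is good to about 2 mm. The wrist camera is an equidistant fisheye: a pixel r from the principal point sees the ray r / f radians off the axis. A picture is of the moment at which its call begins. There is no depth.
- ctrl.job_done(): hands the job in; it is judged then, once.
Trained networks look in a picture, given as the dict that the camera call returned (one of the last four; its "shot" number tells which), for a name from the list of things; names that differ only in an ending like _2 or _b are one class to them, and where a whole thing is asked for, a point or a joint stands for the part that bears it (a point fixed in the world has none). Each returns a list of dicts, best first, with "confidence" (0 to 1); they miss things now and then, are a little off and sometimes report something else, mostly with a low value. They report only what shows in the picture. A call takes as long as a camera call. They do not tell look-alikes from the thing itself.
- spotter.silhouettes(picture, target): "mask" (420x560 bool, what is visible of it) and "centre" ([column, row] in pixels, amid what is visible of it).
The state is a dict: "time": time; "joints": joint angles; "qvel": joint speeds; "joint_efforts": joint torques, N m; "ee_pos": TCP position; "eef_rot": TCP orientation; "wrist_force": force on the tool from outside, world axes, zero at the start; "moment": the same for the moment, N m; "width": finger opening in mm; "grasp_force": force on a finger pad.
Only numpy, scipy, OpenCV 4.12 (cv2) and the standard library are available. Lean on these libraries where they do the work, as an engineer would, in place of code of your own. Each camera call takes 0.05 s, during which the arm holds its last target. There are 200 camera calls.

## Working session

There is one attempt and no reset: what is moved stays moved. The work goes in short steps, Python scripts to look and compute and a tool call to move; the robot and the scene stay as the last step left them, time stands still between calls to the robot, and variables do not carry over. Pictures are saved under pics/ and viewed, at most 12 in all, crops included, and the job is handed in when it is done.

Besides the shell and the picture viewer there is one more tool, called as name([rows], argument=value, ...), one row to a line, values as JSON. arm_command: Moves the arm, as the interface text tells. Its arguments: {"type":"object","properties":{"rows":{"type":"array"}},"required":["rows"]}

```bash
mkdir -p pics; ls
python3 - <<'E'
from plant import status, grab_frame, ctrl, spotter
import cv2,numpy as np,pickle
s=status.sense();print({k:np.round(v,3).tolist() for k,v in s.items()})
ims=[]
for n in ["top","scene"]:
    f=grab_frame(n);cv2.imwrite(f"pics/{n}0.png",f["frame"]);ims.append(f)
    print(n,f["vfov"],f["cx"],f["cy"],np.round(f["R"],4).tolist(),np.round(f["t"],1).tolist())
    for t in ["key_grip","punch","block","pack","fastener","tape"]:
        for r in spotter.silhouettes(f,t)[:4]:
            m=r["mask"];rc=cv2.minAreaRect(np.argwhere(m)[:,::-1].astype(np.float32)) if m.any() else None
            print(t,round(r["confidence"],2),np.round(r["centre"],1),int(m.sum()),rc)
pickle.dump(ims,open("ims.pkl","wb"))
E
```

```text
pics
{'time': 0.0, 'joints': [-1.258, 0.592, 0.048, 1.61, -0.033, 0.943, -0.034], 'qvel': [-0.001, 0.001, -0.001, -0.001, -0.001, -0.001, -0.0], 'joint_efforts': [-0.0, -54.869, 1.547, -19.812, 0.009, 0.009, -0.0], 'ee_pos': [286.507, 665.05, 230.14], 'eef_rot': [0.202, 0.979, -0.001, -0.0], 'wrist_force': [0.1, -0.034, -0.042], 'moment': [0.015, -0.009, -0.057], 'grasp_force': 0.0, 'width': 85.299}
top 42.43621938127582 283.71913223149767 208.07969471726815 [[-0.0121, -0.9999, -0.0039], [-0.987, 0.0126, -0.1601], [0.1602, 0.0019, -0.9871]] [44.0, 540.8, 1287.9]
key_grip 0.56 [371.5 220.3] 130 ((371.558837890625, 219.23533630371094), (8.00367546081543, 17.947635650634766), 75.96376037597656)
key_grip 0.42 [319.1 185.3] 124 ((319.53277587890625, 186.63934326171875), (8.322397232055664, 16.900867462158203), 50.19443130493164)
punch 0.52 [396.5 211.2] 132 ((395.50006103515625, 212.50003051757812), (11.31370735168457, 14.142135620117188), 45.0)
punch 0.46 [159.8 272.2] 1476 ((161.1500244140625, 285.45001220703125), (106.56875610351562, 37.31486892700195), 71.56504821777344)
block 0.95 [3
[... 1230 characters left out ...]
 321 ((170.8000030517578, 218.9000244140625), (19.28989028930664, 16.76007080078125), 71.56504821777344)
punch 0.47 [140.7 233. ] 218 ((141.08619689941406, 230.96551513671875), (15.227017402648926, 15.784104347229004), 68.19859313964844)
block 0.61 [138.3 245. ] 3432 ((143.59503173828125, 243.0318145751953), (38.33744812011719, 105.68617248535156), 69.86369323730469)
pack 0.62 [312.1 213.6] 7466 ((312.77081298828125, 208.53807067871094), (75.64244079589844, 112.87467193603516), 75.3791275024414)
fastener 0.74 [306.4 188.1] 262 ((308.5, 188.5), (17.0, 17.0), 90.0)
tape 0.89 [215.5 184.5] 518 ((215.20001220703125, 185.9000244140625), (36.671512603759766, 17.441329956054688), 63.43495178222656)
```

Run:
```python
import cv2,numpy as np,pickle
a,b=[f["frame"] for f in pickle.load(open("ims.pkl","rb"))]
A=cv2.resize(a[130:310,120:460],None,fx=2.3,fy=2.3,interpolation=2)[:300*2//2+100]
A=cv2.resize(a[150:300,140:460],(640,300),interpolation=2);B=cv2.resize(b[140:290,80:400],(640,300),interpolation=2)
cv2.imwrite("pics/v1.png",np.vstack([A,B]))
```

```text
(no output)
```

View pics/v1.png

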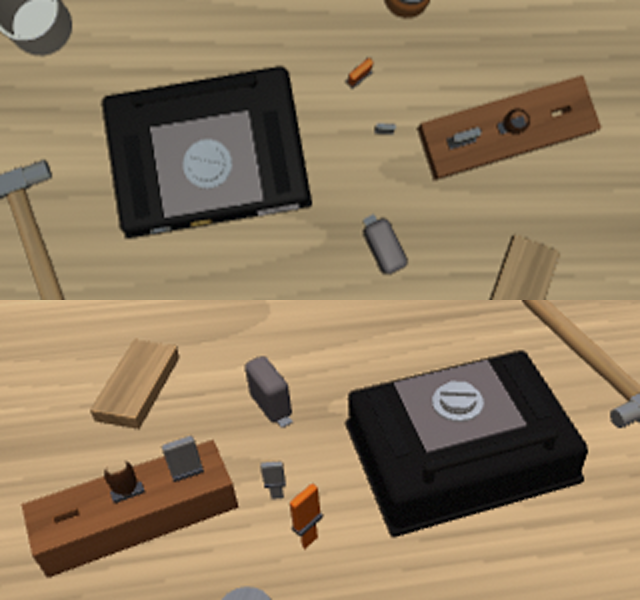

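The overhead view (top half) shows the key, with a grey flat handle, in the block's end slot nearest the pack (about 463,137 in the crop). The punch is in the middle slot. A small grey key and an orange one stand loose on the bench. The fastener is at about (207,163), with its slot close to the pack's y axis.

```bash
cat > h.py <<'E'
import numpy as np,cv2
from scipy.optimize import minimize
def foc(f): return 210/np.tan(np.radians(f["vfov"])/2)
def proj(f,X,fish=False):
    c=np.asarray(X,float)@np.array(f["R"]).T+np.array(f["t"])
    if fish:
        rr=np.hypot(c[:,0],c[:,1]);th=np.arctan2(rr,c[:,2]);k=foc(f)*th/np.maximum(rr,1e-9)
        return np.c_[c[:,0]*k+f["cx"],c[:,1]*k+f["cy"]]
    return np.c_[c[:,0]/c[:,2],c[:,1]/c[:,2]]*foc(f)+[f["cx"],f["cy"]]
def ray(f,uv,z,fish=False):
    d=(np.array(uv)-[f["cx"],f["cy"]])/foc(f)
    if fish:
        r=np.hypot(*d);v=np.r_[d/r*np.sin(r),np.cos(r)] if r>0 else np.array([0,0,1.])
    else: v=np.r_[d,1]
    R=np.array(f["R"]);o=-R.T@np.array(f["t"]);w=R.T@v
    return o+w*(z-o[2])/w[2]
def rot(a): return np.array([[np.cos(a),-np.sin(a)],[np.sin(a),np.cos(a)]])
def box(p,lx,ly,z0,z1):
    q=np.array([[-1,-1],[1,-1],[1,1],[-1,1]])*[lx/2,ly/2]@rot(p[2]).T+p[:2]
    return np.vstack([np.c_[q,[z0]*4],np.c_[q,[z1]*4]])
def iou(p,views,boxes):
    s=0
    for f,m in views:
        im=np.zeros((840*2,1120*2),np.uint8)
        for b in boxes:
            uv=proj(f,box(p,*b));cv2.fillConvexPoly(im,np.round(cv2.convexHull((uv*4+1.5).astype(np.float32))).astype(np.int32),1)
        im=cv2.resize(im,(560,420),interpolation=cv2.INTER_AREA) if 0 else im.reshape(420,4,560,4).mean((1,3))
        s+=np.minimum(im,m).sum()/np.maximum(im,m).sum()
    return -s/len(views)
def fit(p0,views,boxes):
    best=None
    for a in (0,):
        r=minimize(iou,p0,args=(views,boxes),method="Nelder-Mead",options=dict(initial_simplex=np.array(p0)+np.array([[0,0,0],[15,0,0],[0,15,0],[0,0,.15]]),maxiter=150))
    return r.x,-r.fun
E
python3 - <<'E'
from h import *
import pickle
from plant import spotter,grab_frame
T=grab_frame("top");S=grab_frame("scene")
def mk(f,t,c):
    L=[r for r in spotter.silhouettes(f,t)];L=[r for r in L if np.hypot(*(np.array(r["centre"])-c))<12]
    L=sorted(L,key=lambda r:-r["confidence"]);return L[0] if L else None
for name,cT,cS,z,bx,p0y in [("pack",(240,226),(312,213),70,[(170,230,0,70)],-0.1),("block",(394,216),(138,245),45,[(70,210,0,45)],0.27)]:
    a=mk(T,name,cT);b=mk(S,name,cS)
    p0=[*ray(T,cT,z)[:2],p0y]
    for V in ([(T,a["mask"])],[(S,b["mask"])],[(T,a["mask"]),(S,b["mask"])]):
        print(name,fit(p0,V,bx))
a=mk(T,"fastener",(242,230));b=mk(S,"fastener",(306,188))
for f,r in((T,a),(S,b)):
    rc=r["centre"];print("fast",ray(f,rc,85))
a=mk(T,"key_grip",(371,220));b=mk(S,"key_grip",(173,218))
if a: print("key",ray(T,a["centre"],90))
if b: print("key S",ray(S,b["centre"],75))
L=[r for r in [a,b]]
V=[(f,r["mask"]) for f,r in((T,a),(S,b)) if r]
print(fit([*ray(T,(371,219),80)[:2],0.27],V,[(10,34,45,98)]))
E
```

```text
pack (array([4.98085091e+02, 1.38103112e+02, 1.62324410e-01]), np.float64(0.9832645329616326))
pack (array([4.98645200e+02, 1.38315003e+02, 1.70823547e-01]), np.float64(0.968340884236838))
pack (array([4.98211600e+02, 1.37932917e+02, 1.59014222e-01]), np.float64(0.9759228423117527))
block (array([ 5.25594652e+02, -2.34526907e+02,  2.73971449e-01]), np.float64(0.8850653332704372))
block (array([ 5.23525342e+02, -2.34996859e+02,  2.72105674e-01]), np.float64(0.835578496789626))
block (array([ 5.25288446e+02, -2.34450649e+02,  2.75038585e-01]), np.float64(0.856812538923011))
fast [478.80663005 128.372285    85.        ]
fast [482.46008428 131.64645742  85.        ]
key S [ 509.19044741 -165.98108424   75.        ]
(array([ 5.07284228e+02, -1.72140046e+02,  2.23116748e-01]), np.float64(0.9214898667153552))
```

arm_command([
  {"tx": -2.8, "ty": -2.95, "jaw": 1},
  {"tx": -2.8, "ty": -2.95, "jaw": 1},
  {"tx": -2.8, "ty": -2.95, "jaw": 1},
  {"tx": -2.8, "ty": -2.95, "jaw": 1},
  {"tx": -2.8, "ty": -2.95, "jaw": 1},
  {"tx": -2.8, "ty": -2.95, "jaw": 1},
  {"tx": -2.8, "ty": -2.95, "jaw": 1},
  {"tx": -2.8, "ty": -2.95, "jaw": 1},
  {"tx": -2.8, "ty": -2.95, "jaw": 1},
  {"tx": -2.8, "ty": -2.95, "jaw": 1},
  {"tx": -2.8, "ty": -2.95, "jaw": 1},
  {"tx": -2.8, "ty": -2.95, "jaw": 1},
  {"tx": -2.8, "ty": -2.95, "jaw": 1},
  {"tx": -2.8, "ty": -2.95, "jaw": 1},
  {"yaw": 8.5, "jaw": 1},
  {"yaw": 8.5, "jaw": 1},
  {"yaw": 8.5, "jaw": 1},
  {"yaw": 8.5, "jaw": 1},
  {"yaw": 8.5, "jaw": 1},
  {"yaw": 8.5, "jaw": 1},
])

```text
schema error: expected keys jaw, tx, ty, tz, yaw
```

Run:
```python
from h import *
from plant import *
from plant import status,grab_frame,spotter
import pickle
f=grab_frame("wrist");s=status.sense();print({k:np.round(s[k],3).tolist() for k in("time","joints","ee_pos","eef_rot")})
pickle.dump(f,open("w1.pkl","wb"));cv2.imwrite("pics/w1.png",cv2.resize(f["frame"],(800,600)))
print(f["vfov"],f["cx"],f["cy"],np.round(-np.array(f["R"]).T@f["t"],1),np.round(f["R"],3).tolist())
for t in("fastener","key_grip","block"):
  for r in spotter.silhouettes(f,t):print(t,r["confidence"],r["centre"],r["mask"].sum(),ray(f,r["centre"],88,True))
```

```text
{'time': 1.25, 'joints': [-1.258, 0.591, 0.048, 1.609, -0.033, 0.943, -0.034], 'ee_pos': [286.841, 665.823, 231.274], 'eef_rot': [0.202, 0.979, -0.0, 0.0]}
65.70646984690485 286.26368991249035 206.39754358230542 [222.  693.5 374.1] [[0.395, 0.919, -0.002], [0.881, -0.378, 0.284], [0.26, -0.114, -0.959]]
block 0.84 [6.6, 397.4] 275 [453.66501341 -51.62577824  88.        ]
```

View pics/w1.png

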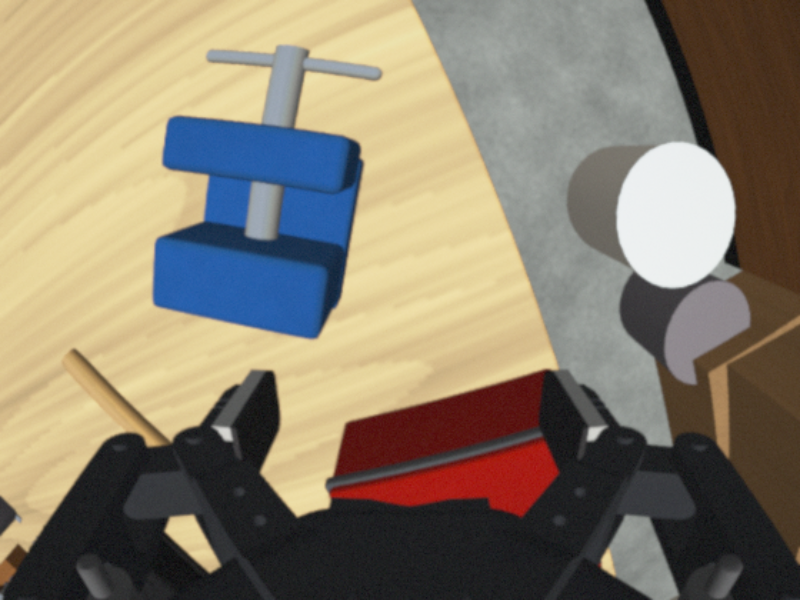

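The arm hasn't moved: the call was refused because every row needs all the keys. The wrist picture shows only a vise, a toolbox and the fingers (tips at about 260,380 and 560,380). I'm resending it with all keys.

arm_command([
  {"tx": -2.8, "ty": -2.95, "tz": 0, "yaw": 0, "jaw": 1},
  {"tx": -2.8, "ty": -2.95, "tz": 0, "yaw": 0, "jaw": 1},
  {"tx": -2.8, "ty": -2.95, "tz": 0, "yaw": 0, "jaw": 1},
  {"tx": -2.8, "ty": -2.95, "tz": 0, "yaw": 0, "jaw": 1},
  {"tx": -2.8, "ty": -2.95, "tz": 0, "yaw": 0, "jaw": 1},
  {"tx": -2.8, "ty": -2.95, "tz": 0, "yaw": 0, "jaw": 1},
  {"tx": -2.8, "ty": -2.95, "tz": 0, "yaw": 0, "jaw": 1},
  {"tx": -2.8, "ty": -2.95, "tz": 0, "yaw": 0, "jaw": 1},
  {"tx": -2.8, "ty": -2.95, "tz": 0, "yaw": 0, "jaw": 1},
  {"tx": -2.8, "ty": -2.95, "tz": 0, "yaw": 0, "jaw": 1},
  {"tx": -2.8, "ty": -2.95, "tz": 0, "yaw": 0, "jaw": 1},
  {"tx": -2.8, "ty": -2.95, "tz": 0, "yaw": 0, "jaw": 1},
  {"tx": -2.8, "ty": -2.95, "tz": 0, "yaw": 0, "jaw": 1},
  {"tx": -2.8, "ty": -2.95, "tz": 0, "yaw": 0, "jaw": 1},
  {"tx": 0, "ty": 0, "tz": 0, "yaw": 8.5, "jaw": 1},
  {"tx": 0, "ty": 0, "tz": 0, "yaw": 8.5, "jaw": 1},
  {"tx": 0, "ty": 0, "tz": 0, "yaw": 8.5, "jaw": 1},
  {"tx": 0, "ty": 0, "tz": 0, "yaw": 8.5, "jaw": 1},
  {"tx": 0, "ty": 0, "tz": 0, "yaw": 8.5, "jaw": 1},
  {"tx": 0, "ty": 0, "tz": 0, "yaw": 8.5, "jaw": 1},
])

```text
time: 3.4
ee_pos: [483.7, 131.5, 231.6]
eef_rot: [0.606, 0.795, 0.0, 0.0]
wrist_force: [0.0, -0.5, -0.2]
width: 85.3
grasp_force: 0.0
```

Run:
```python
from h import *
from plant import status,grab_frame,spotter
import pickle
f=grab_frame("wrist");s=status.sense();print({k:np.round(s[k],3).tolist() for k in("time","joints","ee_pos","eef_rot")})
pickle.dump(f,open("w2.pkl","wb"));cv2.imwrite("pics/w2.png",cv2.resize(f["frame"],(800,600)))
for t in("fastener",):
  for r in spotter.silhouettes(f,t):
    m=r["mask"];print(t,r["confidence"],r["centre"],m.sum(),ray(f,r["centre"],88,True),cv2.minAreaRect(np.argwhere(m)[:,::-1].astype(np.float32)))
```

```text
{'time': 3.45, 'joints': [-0.633, 0.326, 0.35, 2.117, -0.166, 0.724, 0.089], 'ee_pos': [483.633, 131.611, 231.502], 'eef_rot': [0.608, 0.794, 0.0, 0.0]}
fastener 0.83 [283.6, 190.8] 1728 [482.08826053 131.44195196  88.        ] ((283.20001220703125, 188.10000610351562), (45.16857147216797, 46.51021194458008), 26.56505012512207)
```

View pics/w2.png

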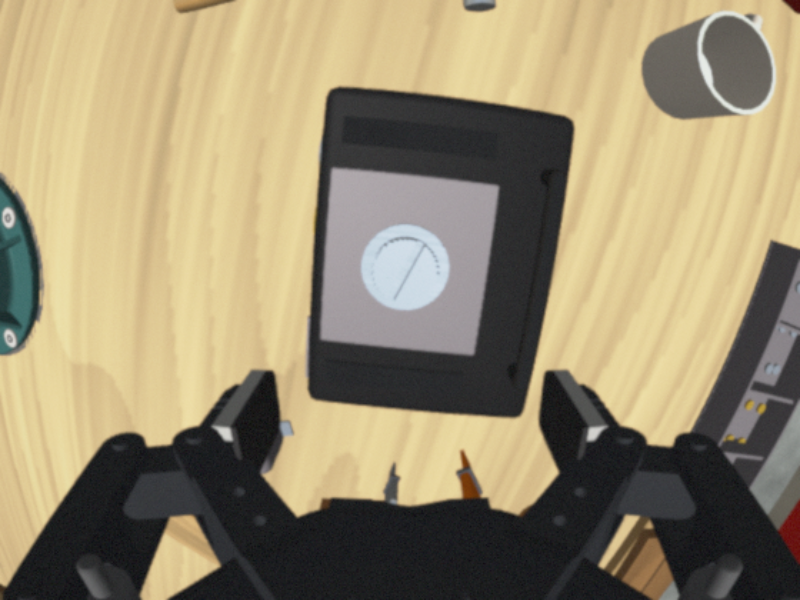

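The wrist view shows the fastener at about (405,268) in the 800-px picture. A thin dark line, one slot wall, runs from about (395,300) to (428,238), so q is about 0.38. I'll rectify the picture at z=88 to get the angle and offset.

```bash
cat >> h.py <<'E'
def rect(f,c,z=88,half=30,n=241):
    g=np.linspace(-half,half,n);X,Y=np.meshgrid(c[0]+g,c[1]-g)
    uv=proj(f,np.c_[X.ravel(),Y.ravel(),np.full(X.size,z)],True).astype(np.float32).reshape(n,n,2)
    return cv2.remap(f["frame"],uv[...,0],uv[...,1],cv2.INTER_CUBIC),g
def slot(f,c):
    im,g=rect(f,c);G=im.mean(2)
    sat=(G>150).astype(np.uint8);k,l,st,ce=cv2.connectedComponentsWithStats(cv2.morphologyEx(sat,cv2.MORPH_CLOSE,np.ones((9,9))))
    i=l[120,120];cc=cv2.minEnclosingCircle(np.argwhere(l==i)[:,::-1].astype(np.float32))
    ctr=np.array([c[0]-30+cc[0][0]*.25,c[1]+30-cc[0][1]*.25])
    print("disc",ctr,cc[1]*.25,"med",np.median(im[l==i],0))
    X,Y=np.meshgrid(g,-g);best=[]
    r=np.hypot(X-(ctr[0]-c[0]),Y-(ctr[1]-c[1]))
    for a in np.radians(np.arange(40,110,1)):
        d=np.array([np.cos(a),np.sin(a)]);N=np.array([d[1],-d[0]])
        s=(X-ctr[0]+c[0])*N[0]+(Y-ctr[1]+c[1])*N[1]
        h=np.round(s/.25).astype(int);ok=(r<18)&(abs(h)<=24)
        p=np.bincount(h[ok]+24,G[ok],49)/np.bincount(h[ok]+24,minlength=49)
        best.append((p.min(),np.degrees(a),(p.argmin()-24)*.25,p))
    b=min(best,key=lambda t:t[0]);print("slot ang",b[1],"n-offset",b[2]);print(np.round(b[3]).astype(int).tolist());return im
E
python3 - <<'E'
from h import *
import pickle
f=pickle.load(open("w2.pkl","rb"));im=slot(f,(482.1,131.4));cv2.imwrite("pics/r2.png",cv2.resize(im,(480,480)))
E
```

```text
disc [482.1 131.4] 42.42643356323242 med [225. 214. 199.]
slot ang 77.0 n-offset 1.5
[218, 219, 219, 219, 218, 218, 218, 218, 218, 217, 217, 217, 216, 216, 216, 216, 216, 216, 216, 216, 216, 216, 215, 214, 212, 208, 203, 197, 190, 185, 181, 182, 186, 193, 201, 207, 212, 216, 217, 218, 219, 219, 219, 219, 219, 219, 219, 219, 219]
```

View pics/r2.png

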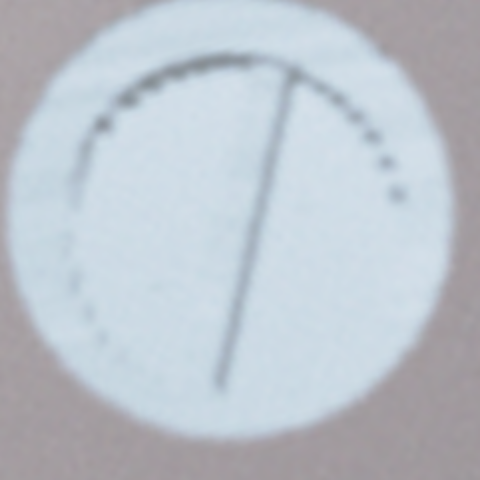

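arm_command([
  {"tx": -3.0, "ty": -0.56, "tz": 0.8, "yaw": 0, "jaw": 1},
  {"tx": -3.0, "ty": -0.56, "tz": 0.8, "yaw": 0, "jaw": 1},
  {"tx": -3.0, "ty": -0.56, "tz": 0.8, "yaw": 0, "jaw": 1},
  {"tx": -3.0, "ty": -0.56, "tz": 0.8, "yaw": 0, "jaw": 1},
  {"tx": -3.0, "ty": -0.56, "tz": 0.8, "yaw": 0, "jaw": 1},
  {"tx": -3.0, "ty": -0.56, "tz": 0.8, "yaw": 0, "jaw": 1},
  {"tx": -3.0, "ty": -0.56, "tz": 0.8, "yaw": 0, "jaw": 1},
  {"tx": -3.0, "ty": -0.56, "tz": 0.8, "yaw": 0, "jaw": 1},
  {"tx": -3.0, "ty": -0.56, "tz": 0.8, "yaw": 0, "jaw": 1},
  {"tx": -3.0, "ty": -0.56, "tz": 0.8, "yaw": 0, "jaw": 1},
  {"tx": 0, "ty": 0, "tz": 0, "yaw": 0, "jaw": 1},
  {"tx": 0, "ty": 0, "tz": 0, "yaw": 0, "jaw": 1},
])

```text
time: 4.7
ee_pos: [510.6, -173.1, 151.2]
eef_rot: [0.604, 0.797, 0.0, -0.0]
wrist_force: [-0.6, 0.5, 0.5]
width: 85.5
grasp_force: 0.0
```

Run:
```python
from h import *
from plant import status,grab_frame,spotter
import pickle
f=grab_frame("wrist");s=status.sense();print({k:np.round(s[k],3).tolist() for k in("time","joints","ee_pos","eef_rot")})
pickle.dump(f,open("w3.pkl","wb"))
for t in("key_grip","punch"):
  for r in spotter.silhouettes(f,t):
    m=r["mask"];print(t,round(r["confidence"],2),r["centre"],m.sum(),ray(f,r["centre"],98,True))
im,_=rect(f,(507.5,-172),98,30);im2,_=rect(f,(507.5,-172),45,60)
cv2.imwrite("pics/w3.png",np.hstack([cv2.resize(im,(400,400)),cv2.resize(f["frame"],(400,400))]))
```

```text
{'time': 4.75, 'joints': [0.018, 0.491, 0.301, 2.102, -0.258, 0.583, 0.778], 'ee_pos': [510.723, -171.891, 151.304], 'eef_rot': [0.603, 0.798, 0.0, -0.0]}
key_grip 0.81 [433.8, 91.5] 2120 [577.29856858 -62.36479416  98.        ]
key_grip 0.8 [284.7, 215.0] 1118 [ 508.59466762 -166.58802289   98.        ]
key_grip 0.78 [338.6, 100.0] 498 [520.07621424 -88.52771186  98.        ]
punch 0.93 [285.7, 287.2] 1129 [ 523.53047389 -217.30073188   98.        ]
```

View pics/w3.png

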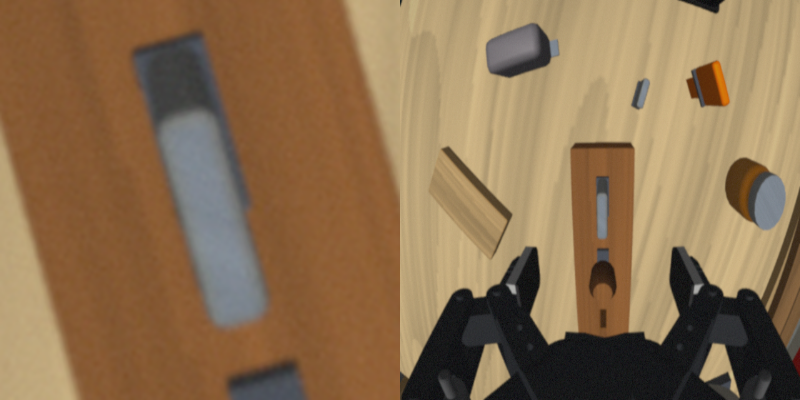

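The rectified view (left) shows the key's handle top centred at about (214,216), which is (509.6,-174.4) in the world. It is aligned with the tool to within 1° and lies 65 mm clear of the punch.

arm_command([
  {"tx": -0.1, "ty": -0.2, "tz": 2.0, "yaw": 0, "jaw": 1},
  {"tx": 0, "ty": 0, "tz": 2.5, "yaw": 0, "jaw": 1},
  {"tx": 0, "ty": 0, "tz": 2.0, "yaw": 0, "jaw": 1},
  {"tx": 0, "ty": 0, "tz": 1.6, "yaw": 0, "jaw": 1},
  {"tx": 0, "ty": 0, "tz": 1.0, "yaw": 0, "jaw": 1},
  {"tx": 0, "ty": 0, "tz": 0, "yaw": 0, "jaw": 1},
  {"tx": 0, "ty": 0, "tz": 0, "yaw": 0, "jaw": -1},
  {"tx": 0, "ty": 0, "tz": 0, "yaw": 0, "jaw": -1},
  {"tx": 0, "ty": 0, "tz": 0, "yaw": 0, "jaw": -1},
  {"tx": 0, "ty": 0, "tz": 0, "yaw": 0, "jaw": -1},
  {"tx": 0, "ty": 0, "tz": 0, "yaw": 0, "jaw": -1},
  {"tx": 0, "ty": 0, "tz": 0, "yaw": 0, "jaw": -1},
  {"tx": 0, "ty": 0, "tz": 0, "yaw": 0, "jaw": -1},
  {"tx": 0, "ty": 0, "tz": 0, "yaw": 0, "jaw": -1},
])

```text
time: 6.25
ee_pos: [509.2, -174.1, 60.6]
eef_rot: [0.604, 0.797, 0.0, 0.0]
wrist_force: [-1.5, 0.3, 5.5]
width: 9.4
grasp_force: 59.1
```

Run:
```python
from plant import status
import numpy as np
s=status.sense();print({k:np.round(v,3).tolist() for k,v in s.items()})
```

```text
{'time': 6.25, 'joints': [0.094, 0.636, 0.209, 2.146, -0.331, 0.389, 0.844], 'qvel': [0.001, 0.001, 0.001, 0.0, 0.001, -0.002, -0.001], 'joint_efforts': [0.064, -42.829, 3.236, -8.522, -0.01, -0.252, -0.002], 'ee_pos': [509.187, -174.082, 60.643], 'eef_rot': [0.604, 0.797, 0.0, 0.0], 'wrist_force': [-1.525, 0.286, 5.453], 'moment': [0.052, 0.157, -0.011], 'grasp_force': 59.063, 'width': 9.367}
```

The grip is good: 9.4 mm wide at 59 N. The blade tip is about 52.6 mm below the TCP. Next I lift, carry the key over and turn it to the slot angle.

arm_command([
  {"tx": 0, "ty": 0, "tz": -0.5, "yaw": 0, "jaw": -1},
  {"tx": 0, "ty": 0, "tz": -1.5, "yaw": 0, "jaw": -1},
  {"tx": 0, "ty": 0, "tz": -2.5, "yaw": 0, "jaw": -1},
  {"tx": 0, "ty": 0, "tz": -3.0, "yaw": 0, "jaw": -1},
  {"tx": 0, "ty": 0, "tz": -3.0, "yaw": 0, "jaw": -1},
  {"tx": 0, "ty": 0, "tz": -2.5, "yaw": 0, "jaw": -1},
  {"tx": 2.0, "ty": 0.4, "tz": 0, "yaw": 0, "jaw": -1},
  {"tx": 3.5, "ty": 0.65, "tz": 0, "yaw": 0, "jaw": -1},
  {"tx": 4.0, "ty": 0.75, "tz": 0, "yaw": 0, "jaw": -1},
  {"tx": 4.0, "ty": 0.75, "tz": 0, "yaw": 0, "jaw": -1},
  {"tx": 4.0, "ty": 0.75, "tz": 0, "yaw": 0, "jaw": -1},
  {"tx": 4.0, "ty": 0.75, "tz": 0, "yaw": 0, "jaw": -1},
  {"tx": 4.0, "ty": 0.75, "tz": 0, "yaw": 0, "jaw": -1},
  {"tx": 3.0, "ty": 0.5, "tz": 0, "yaw": 0, "jaw": -1},
  {"tx": 1.8, "ty": 0.34, "tz": 0, "yaw": 0, "jaw": -1},
  {"tx": 0, "ty": 0, "tz": 0, "yaw": 7, "jaw": -1},
  {"tx": 0, "ty": 0, "tz": 0, "yaw": 8, "jaw": -1},
  {"tx": 0, "ty": 0, "tz": 0, "yaw": 8, "jaw": -1},
  {"tx": 0, "ty": 0, "tz": 0, "yaw": 5.5, "jaw": -1},
  {"tx": 0, "ty": 0, "tz": 0, "yaw": 0, "jaw": -1},
])

```text
time: 8.25
ee_pos: [481.0, 133.0, 190.1]
eef_rot: [0.781, 0.624, -0.0, 0.0]
wrist_force: [-0.6, -0.3, 0.3]
width: 9.4
grasp_force: 58.3
```

```bash
cat >> h.py <<'E'
def st():
    from plant import status
    s=[status.sense()];s=s[0]
    x,y=s["eef_rot"][:2];print({k:np.round(s[k],2).tolist() for k in("time","ee_pos","wrist_force","moment","width","grasp_force")},"toolx",round(np.degrees(np.arctan2(2*x*y,x*x-y*y)),2),"quat",np.round(s["eef_rot"],4).tolist())
    return s
E
python3 - <<'E'
from h import *
from plant import grab_frame,spotter
import pickle
f=grab_frame("wrist");s=st();pickle.dump(f,open("w4.pkl","wb"))
for t in("key_grip","fastener"):
  for r in spotter.silhouettes(f,t):
    m=r["mask"];print(t,round(r["confidence"],2),r["centre"],m.sum(),ray(f,r["centre"],88,True))
p=s["ee_pos"];tip=[[p[0],p[1],p[2]-52.6]];u=proj(f,tip,True)[0];print("tip px",u,"fast px",proj(f,[[481.8,132.7,88]],True))
x0,y0=int(u[0])-90,int(u[1])-75
c=f["frame"][max(y0,0):y0+150,max(x0,0):x0+200];cv2.imwrite("pics/w4.png",cv2.resize(c,None,fx=4,fy=4,interpolation=2)[:600,:800]);print(x0,y0)
E
```

```text
{'time': 8.3, 'ee_pos': [481.03, 132.99, 190.15], 'wrist_force': [-0.06, 0.24, -0.7], 'moment': [0.02, -0.02, -0.04], 'width': 9.01, 'grasp_force': 58.34} toolx 77.32 quat [0.7809, 0.6247, -0.0003, 0.0001]
key_grip 0.96 [285.2, 279.5] 2964 [466.77440725  67.43278208  88.        ]
fastener 0.76 [285.7, 202.1] 1911 [482.44100099 134.60802367  88.        ]
tip px [283.96109414 226.18150194] fast px [[285.44045589 204.55496705]]
193 151
```

View pics/w4.png

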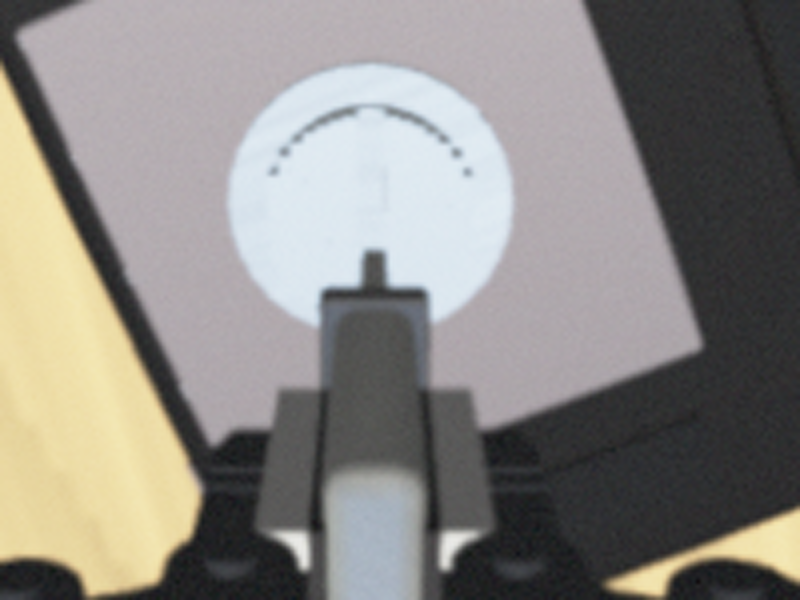

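The picture shows the blade tip at (374,252) and the slot, seen as a gap in the arc plus a faint mark, centred at about column 371. The angle is aligned, and the slot is about 0.4 mm toward −ty. I'll descend to just above the head and then feel downward.

arm_command([
  {"tx": 0, "ty": -0.03, "tz": 1.0, "yaw": 0, "jaw": -1},
  {"tx": 0, "ty": 0, "tz": 1.5, "yaw": 0, "jaw": -1},
  {"tx": 0, "ty": 0, "tz": 1.2, "yaw": 0, "jaw": -1},
  {"tx": 0, "ty": 0, "tz": 0.7, "yaw": 0, "jaw": -1},
  {"tx": 0, "ty": 0, "tz": 0.2, "yaw": 0, "jaw": -1},
  {"tx": 0, "ty": 0, "tz": 0.1, "yaw": 0, "jaw": -1},
  {"tx": 0, "ty": 0, "tz": 0.1, "yaw": 0, "jaw": -1},
  {"tx": 0, "ty": 0, "tz": 0.1, "yaw": 0, "jaw": -1},
  {"tx": 0, "ty": 0, "tz": 0.1, "yaw": 0, "jaw": -1},
  {"tx": 0, "ty": 0, "tz": 0, "yaw": 0, "jaw": -1},
  {"tx": 0, "ty": 0, "tz": 0, "yaw": 0, "jaw": -1},
])

```text
time: 9.5
ee_pos: [481.4, 133.1, 140.5]
eef_rot: [0.782, 0.624, 0.0, 0.0]
wrist_force: [0.5, -0.5, 0.4]
width: 9.2
grasp_force: 58.4
```

```bash
python3 -c "
from h import *
st()"
```

```text
{'time': 9.5, 'ee_pos': [481.37, 133.13, 140.55], 'wrist_force': [0.55, -0.47, 0.39], 'moment': [-0.0, -0.04, 0.01], 'width': 9.15, 'grasp_force': 58.4} toolx 77.2 quat [0.7815, 0.6239, 0.0003, 0.0001]
```

Tip is now at about z=88. Feeling down 3 mm more.

arm_command([
  {"tx": 0, "ty": 0, "tz": 0.1, "yaw": 0, "jaw": -1},
  {"tx": 0, "ty": 0, "tz": 0.1, "yaw": 0, "jaw": -1},
  {"tx": 0, "ty": 0, "tz": 0.1, "yaw": 0, "jaw": -1},
  {"tx": 0, "ty": 0, "tz": 0, "yaw": 0, "jaw": -1},
  {"tx": 0, "ty": 0, "tz": 0, "yaw": 0, "jaw": -1},
])

```text
time: 10.0
ee_pos: [481.0, 133.0, 137.2]
eef_rot: [0.782, 0.624, -0.0, -0.0]
wrist_force: [-0.1, 0.4, -0.7]
width: 9.2
grasp_force: 58.4
```

```bash
python3 -c "
from h import *
st()"
```

```text
{'time': 10.0, 'ee_pos': [480.96, 132.95, 137.18], 'wrist_force': [-0.13, 0.37, -0.72], 'moment': [0.01, 0.02, -0.08], 'width': 9.17, 'grasp_force': 58.43} toolx 77.19 quat [0.7816, 0.6238, -0.0002, -0.0]
```

arm_command([
  {"tx": 0, "ty": 0, "tz": 0.1, "yaw": 0, "jaw": -1},
  {"tx": 0, "ty": 0, "tz": 0.1, "yaw": 0, "jaw": -1},
  {"tx": 0, "ty": 0, "tz": 0.05, "yaw": 0, "jaw": -1},
  {"tx": 0, "ty": 0, "tz": 0, "yaw": 0, "jaw": -1},
  {"tx": 0, "ty": 0, "tz": 0, "yaw": 0, "jaw": -1},
])

```text
time: 10.5
ee_pos: [480.9, 133.0, 134.7]
eef_rot: [0.782, 0.624, -0.0, -0.0]
wrist_force: [-1.1, -0.4, -1.2]
width: 9.3
grasp_force: 58.4
```

```bash
python3 -c "
from h import *
st()"
```

```text
{'time': 10.5, 'ee_pos': [480.95, 133.0, 134.73], 'wrist_force': [-1.11, -0.45, -1.23], 'moment': [-0.01, 0.05, -0.03], 'width': 9.28, 'grasp_force': 58.42} toolx 77.2 quat [0.7815, 0.6238, -0.0001, -0.0001]
```

arm_command([
  {"tx": 0, "ty": 0, "tz": 0.05, "yaw": 0, "jaw": -1},
  {"tx": 0, "ty": 0, "tz": 0.05, "yaw": 0, "jaw": -1},
  {"tx": 0, "ty": 0, "tz": 0, "yaw": 0, "jaw": -1},
  {"tx": 0, "ty": 0, "tz": 0, "yaw": 2, "jaw": -1},
  {"tx": 0, "ty": 0, "tz": 0, "yaw": 2, "jaw": -1},
  {"tx": 0, "ty": 0, "tz": 0, "yaw": 2, "jaw": -1},
  {"tx": 0, "ty": 0, "tz": 0, "yaw": 2, "jaw": -1},
  {"tx": 0, "ty": 0, "tz": 0, "yaw": 2, "jaw": -1},
  {"tx": 0, "ty": 0, "tz": 0, "yaw": 2, "jaw": -1},
  {"tx": 0, "ty": 0, "tz": 0, "yaw": 2, "jaw": -1},
  {"tx": 0, "ty": 0, "tz": 0, "yaw": 0, "jaw": -1},
])

```text
time: 11.6
ee_pos: [480.5, 133.2, 133.7]
eef_rot: [0.852, 0.524, -0.001, -0.0]
wrist_force: [-3.5, 1.5, 0.9]
width: 9.2
grasp_force: 58.6
```

```bash
python3 -c "
from h import *
st()"
```

```text
{'time': 11.6, 'ee_pos': [480.51, 133.23, 133.69], 'wrist_force': [-3.49, 1.47, 0.85], 'moment': [0.44, 0.77, 0.03], 'width': 9.22, 'grasp_force': 58.57} toolx 63.15 quat [0.852, 0.5236, -0.0005, -0.0003]
```

arm_command([
  {"tx": 0, "ty": -0.05, "tz": 0, "yaw": 2, "jaw": -1},
  {"tx": 0, "ty": 0, "tz": 0, "yaw": 3, "jaw": -1},
  {"tx": 0, "ty": 0, "tz": 0, "yaw": 3, "jaw": -1},
  {"tx": 0, "ty": 0, "tz": 0, "yaw": 3, "jaw": -1},
  {"tx": 0, "ty": 0, "tz": 0, "yaw": 3, "jaw": -1},
  {"tx": 0, "ty": 0, "tz": 0, "yaw": 3, "jaw": -1},
  {"tx": 0, "ty": 0, "tz": 0, "yaw": 3, "jaw": -1},
  {"tx": 0, "ty": 0, "tz": 0, "yaw": 0, "jaw": -1},
])

```text
time: 12.4
ee_pos: [480.4, 133.3, 133.7]
eef_rot: [0.93, 0.368, -0.0, 0.0]
wrist_force: [-4.1, 1.6, -0.1]
width: 9.6
grasp_force: 58.7
```

```bash
python3 -c "
from h import *
st()"
```

```text
{'time': 12.4, 'ee_pos': [480.38, 133.3, 133.72], 'wrist_force': [-4.11, 1.64, -0.13], 'moment': [0.39, 0.73, 0.06], 'width': 9.57, 'grasp_force': 58.68} toolx 43.15 quat [0.9299, 0.3677, -0.0003, 0.0]
```

arm_command([
  {"tx": -0.03, "ty": -0.07, "tz": 0, "yaw": 2, "jaw": -1},
  {"tx": 0, "ty": 0, "tz": 0, "yaw": 3, "jaw": -1},
  {"tx": 0, "ty": 0, "tz": 0, "yaw": 3, "jaw": -1},
  {"tx": 0, "ty": 0, "tz": 0, "yaw": 3, "jaw": -1},
  {"tx": 0, "ty": 0, "tz": 0, "yaw": 3, "jaw": -1},
  {"tx": 0, "ty": 0, "tz": 0, "yaw": 3, "jaw": -1},
  {"tx": 0, "ty": 0, "tz": 0, "yaw": 3, "jaw": -1},
  {"tx": 0, "ty": 0, "tz": 0, "yaw": 3, "jaw": -1},
  {"tx": 0, "ty": 0, "tz": 0, "yaw": 3, "jaw": -1},
  {"tx": 0, "ty": 0, "tz": 0, "yaw": 0, "jaw": -1},
])

```text
time: 13.4
ee_pos: [480.2, 133.4, 133.8]
eef_rot: [0.989, 0.149, 0.0, 0.0]
wrist_force: [-1.7, 0.8, -0.9]
width: 9.3
grasp_force: 58.6
```

```bash
python3 -c "
from h import *
st()"
```

```text
{'time': 13.4, 'ee_pos': [480.19, 133.44, 133.77], 'wrist_force': [-1.7, 0.78, -0.87], 'moment': [0.26, 0.56, 0.1], 'width': 9.28, 'grasp_force': 58.6} toolx 17.16 quat [0.9888, 0.1492, 0.0002, 0.0003]
```

arm_command([
  {"tx": 0, "ty": 0, "tz": 0, "yaw": 2, "jaw": -1},
  {"tx": 0, "ty": 0, "tz": 0, "yaw": 2, "jaw": -1},
  {"tx": 0, "ty": 0, "tz": 0, "yaw": 2, "jaw": -1},
  {"tx": 0, "ty": 0, "tz": 0, "yaw": 0, "jaw": -1},
])

```text
time: 13.8
ee_pos: [480.1, 133.4, 133.8]
eef_rot: [0.995, 0.097, 0.0, 0.0]
wrist_force: [-1.6, 0.3, -1.3]
width: 9.2
grasp_force: 58.5
```

```bash
python3 -c "
from h import *
st()"
```

```text
{'time': 13.8, 'ee_pos': [480.14, 133.45, 133.81], 'wrist_force': [-1.59, 0.33, -1.28], 'moment': [0.23, 0.42, 0.1], 'width': 9.22, 'grasp_force': 58.51} toolx 11.13 quat [0.9953, 0.097, 0.0002, 0.0002]
```

arm_command([
  {"tx": 0, "ty": 0, "tz": 0, "yaw": 1.5, "jaw": -1},
  {"tx": 0, "ty": 0, "tz": 0, "yaw": 1.5, "jaw": -1},
  {"tx": 0, "ty": 0, "tz": 0, "yaw": 1, "jaw": -1},
  {"tx": 0, "ty": 0, "tz": 0, "yaw": 0, "jaw": -1},
])

```text
time: 14.2
ee_pos: [480.1, 133.5, 133.8]
eef_rot: [0.998, 0.062, 0.0, 0.0]
wrist_force: [-1.7, 0.6, -2.5]
width: 9.8
grasp_force: 58.4
```

```bash
python3 -c "
from h import *
st()"
```

```text
{'time': 14.2, 'ee_pos': [480.08, 133.46, 133.81], 'wrist_force': [-1.69, 0.62, -2.49], 'moment': [0.18, 0.28, 0.07], 'width': 9.78, 'grasp_force': 58.43} toolx 7.16 quat [0.998, 0.0624, 0.0001, 0.0001]
```

arm_command([
  {"tx": 0, "ty": 0, "tz": 0, "yaw": 1, "jaw": -1},
  {"tx": 0, "ty": 0, "tz": 0, "yaw": 1, "jaw": -1},
  {"tx": 0, "ty": 0, "tz": 0, "yaw": 0, "jaw": -1},
])

```text
time: 14.5
ee_pos: [480.1, 133.5, 133.8]
eef_rot: [0.999, 0.045, 0.0, 0.0]
wrist_force: [-1.5, 1.5, -1.8]
width: 9.4
grasp_force: 58.4
```

```bash
python3 -c "
from h import *
st()"
```

```text
{'time': 14.5, 'ee_pos': [480.07, 133.49, 133.82], 'wrist_force': [-1.53, 1.5, -1.79], 'moment': [0.14, 0.31, 0.11], 'width': 9.36, 'grasp_force': 58.41} toolx 5.16 quat [0.999, 0.045, 0.0001, 0.0001]
```

arm_command([
  {"tx": 0, "ty": 0, "tz": 0, "yaw": 1, "jaw": -1},
  {"tx": 0, "ty": 0, "tz": 0, "yaw": 1, "jaw": -1},
  {"tx": 0, "ty": 0, "tz": 0, "yaw": 0, "jaw": -1},
])

```text
time: 14.8
ee_pos: [480.1, 133.5, 133.8]
eef_rot: [1.0, 0.028, 0.0, 0.0]
wrist_force: [-0.4, 0.5, -1.7]
width: 9.2
grasp_force: 58.4
```

```bash
python3 -c "
from h import *
st()"
```

```text
{'time': 14.8, 'ee_pos': [480.12, 133.51, 133.84], 'wrist_force': [-0.41, 0.47, -1.69], 'moment': [0.11, 0.29, 0.03], 'width': 9.18, 'grasp_force': 58.41} toolx 3.16 quat [0.9996, 0.0276, 0.0002, 0.0001]
```

arm_command([
  {"tx": 0, "ty": 0, "tz": 0, "yaw": 1, "jaw": -1},
  {"tx": 0, "ty": 0, "tz": 0, "yaw": 0, "jaw": -1},
])

```text
time: 15.0
ee_pos: [480.1, 133.5, 133.8]
eef_rot: [1.0, 0.019, 0.0, 0.0]
wrist_force: [-0.8, 0.5, -2.2]
width: 9.2
grasp_force: 58.4
```

```bash
python3 -c "
from h import *
st()"
```

```text
{'time': 15.0, 'ee_pos': [480.07, 133.52, 133.83], 'wrist_force': [-0.82, 0.45, -2.15], 'moment': [0.11, 0.21, 0.1], 'width': 9.19, 'grasp_force': 58.41} toolx 2.17 quat [0.9998, 0.0189, 0.0001, 0.0001]
```

Run:
```python
from h import *
from plant import grab_frame
f=grab_frame("wrist");st();u=proj(f,[[480,133.5,88]],True)[0];x0,y0=int(u[0])-80,int(u[1])-75;print(u,x0,y0)
cv2.imwrite("pics/w5.png",cv2.resize(f["frame"][y0:y0+120,x0:x0+160],(800,600),interpolation=2))
```

```text
{'time': 15.05, 'ee_pos': [480.08, 133.49, 133.82], 'wrist_force': [-0.99, 0.42, -2.3], 'moment': [0.12, 0.2, 0.05], 'width': 9.45, 'grasp_force': 58.4} toolx 2.19 quat [0.9998, 0.0191, 0.0001, 0.0001]
[283.95783741 233.53049211] 203 158
```

View pics/w5.png

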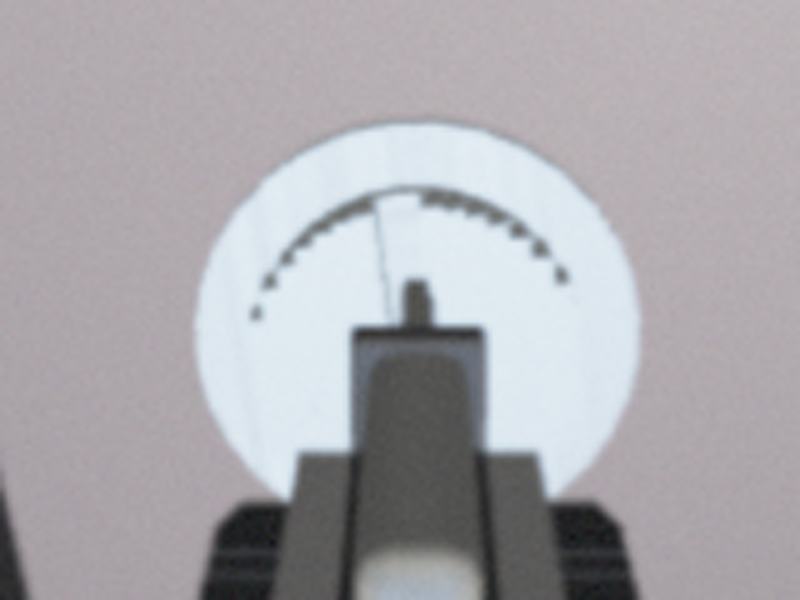

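The blade sits in the slot against the wall. The slot trails the tool by about 5°, so it is now near 7° in the world, close to the stop expected at about 9°. I'll continue gently.

arm_command([
  {"tx": 0, "ty": 0, "tz": 0, "yaw": 1, "jaw": -1},
  {"tx": 0, "ty": 0, "tz": 0, "yaw": 0, "jaw": -1},
])

```text
time: 15.25
ee_pos: [480.1, 133.5, 133.8]
eef_rot: [1.0, 0.01, 0.0, 0.0]
wrist_force: [-2.0, -0.4, -2.5]
width: 9.7
grasp_force: 58.4
```

```bash
python3 -c "
from h import *
st()"
```

```text
{'time': 15.25, 'ee_pos': [480.06, 133.51, 133.85], 'wrist_force': [-2.05, -0.45, -2.47], 'moment': [0.08, 0.21, 0.13], 'width': 9.66, 'grasp_force': 58.4} toolx 1.18 quat [0.9999, 0.0103, 0.0001, 0.0001]
```

arm_command([
  {"tx": 0, "ty": 0, "tz": 0, "yaw": 1, "jaw": -1},
  {"tx": 0, "ty": 0, "tz": 0, "yaw": 0, "jaw": -1},
])

```text
time: 15.45
ee_pos: [480.1, 133.5, 133.8]
eef_rot: [1.0, 0.002, 0.0, 0.0]
wrist_force: [-1.0, 0.8, -2.2]
width: 9.5
grasp_force: 58.4
```

```bash
python3 -c "
from h import *
st()"
```

```text
{'time': 15.45, 'ee_pos': [480.06, 133.55, 133.82], 'wrist_force': [-1.0, 0.83, -2.21], 'moment': [0.06, 0.14, 0.24], 'width': 9.52, 'grasp_force': 58.4} toolx 0.19 quat [1.0, 0.0016, 0.0001, 0.0001]
```

arm_command([
  {"tx": 0, "ty": 0, "tz": 0, "yaw": 0, "jaw": -1},
])

```text
time: 15.55
ee_pos: [480.0, 133.6, 133.8]
eef_rot: [1.0, 0.002, 0.0, 0.0]
wrist_force: [-0.1, -0.7, -2.1]
width: 9.4
grasp_force: 58.4
```

Run:
```python
from h import *
from plant import grab_frame
st()
for i in range(3): f=grab_frame("wrist");st()
u=proj(f,[[480,133.5,88]],True)[0];x0,y0=int(u[0])-80,int(u[1])-75
cv2.imwrite("pics/w6.png",cv2.resize(f["frame"][y0:y0+120,x0:x0+160],(800,600),interpolation=2))
```

```text
{'time': 15.55, 'ee_pos': [480.04, 133.55, 133.82], 'wrist_force': [-0.11, -0.67, -2.08], 'moment': [0.1, 0.12, 0.13], 'width': 9.39, 'grasp_force': 58.4} toolx 0.21 quat [1.0, 0.0018, 0.0001, 0.0001]
{'time': 15.6, 'ee_pos': [480.03, 133.52, 133.83], 'wrist_force': [-0.78, -0.3, -2.39], 'moment': [0.05, 0.12, 0.14], 'width': 9.04, 'grasp_force': 58.4} toolx 0.2 quat [1.0, 0.0018, 0.0001, 0.0001]
{'time': 15.65, 'ee_pos': [480.03, 133.52, 133.84], 'wrist_force': [-0.37, 0.46, -2.83], 'moment': [0.11, 0.1, 0.19], 'width': 9.65, 'grasp_force': 58.4} toolx 0.2 quat [1.0, 0.0018, 0.0001, 0.0]
{'time': 15.7, 'ee_pos': [480.04, 133.52, 133.84], 'wrist_force': [-0.38, 0.03, -2.63], 'moment': [0.07, 0.13, 0.15], 'width': 9.29, 'grasp_force': 58.4} toolx 0.2 quat [1.0, 0.0017, 0.0001, 0.0]
```

View pics/w6.png

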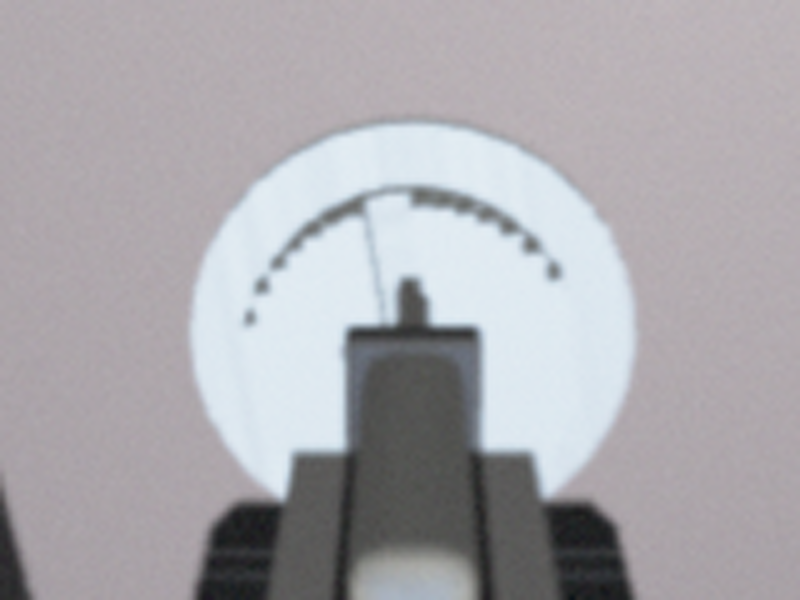

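The slot's lag behind the tool grew from about 6° to 10° in the image while the tool turned 2°, and torque rose from about 0.07 to 0.15 N m. So the fastener is at its stop. I'll ease back into the play and lift out.

arm_command([
  {"tx": 0, "ty": 0, "tz": 0, "yaw": -2, "jaw": -1},
  {"tx": 0, "ty": 0, "tz": 0, "yaw": -2, "jaw": -1},
  {"tx": 0, "ty": 0, "tz": 0, "yaw": -2, "jaw": -1},
  {"tx": 0, "ty": 0, "tz": -0.2, "yaw": 0, "jaw": -1},
  {"tx": 0, "ty": 0, "tz": -0.4, "yaw": 0, "jaw": -1},
  {"tx": 0, "ty": 0, "tz": -0.8, "yaw": 0, "jaw": -1},
  {"tx": 0, "ty": 0, "tz": -2.0, "yaw": 0, "jaw": -1},
  {"tx": 0, "ty": 0, "tz": -2.2, "yaw": 0, "jaw": -1},
  {"tx": 0, "ty": 0, "tz": 0, "yaw": -7.5, "jaw": -1},
  {"tx": 0, "ty": 0, "tz": 0, "yaw": -7.5, "jaw": -1},
  {"tx": 0, "ty": 0, "tz": 0, "yaw": -7.5, "jaw": -1},
  {"tx": 0, "ty": 0, "tz": 0, "yaw": -7.5, "jaw": -1},
  {"tx": 0, "ty": 0, "tz": 0, "yaw": -7.5, "jaw": -1},
  {"tx": 0, "ty": 0, "tz": 0, "yaw": -7.5, "jaw": -1},
  {"tx": 0, "ty": 0, "tz": 0, "yaw": -7.5, "jaw": -1},
  {"tx": 0, "ty": 0, "tz": 0, "yaw": -7.5, "jaw": -1},
  {"tx": 0, "ty": 0, "tz": 0, "yaw": -7.5, "jaw": -1},
  {"tx": 0, "ty": 0, "tz": 0, "yaw": -7.5, "jaw": -1},
  {"tx": 0, "ty": 0, "tz": 0, "yaw": -7.5, "jaw": -1},
  {"tx": 0, "ty": 0, "tz": 0, "yaw": -7.5, "jaw": -1},
])

```text
time: 17.7
ee_pos: [480.2, 133.2, 190.4]
eef_rot: [0.666, 0.746, 0.0, 0.0]
wrist_force: [0.5, 0.5, -1.2]
width: 9.1
grasp_force: 58.6
```

Run:
```python
from h import *
from plant import grab_frame,status
import pickle
f=grab_frame("wrist");s=st();pickle.dump(f,open("w7.pkl","wb"))
im=cv2.resize(rect(f,(481.5,133),88)[0],(400,400))
u=proj(f,[[*s["ee_pos"][:2],s["ee_pos"][2]-52.6]],True)[0];x0,y0=int(u[0])-50,int(u[1])-50
cv2.imwrite("pics/w7.png",np.hstack([im,cv2.resize(f["frame"][y0:y0+100,x0:x0+100],(400,400),interpolation=2)]))
g=np.array([509.2,-174.1]);d=g-s["ee_pos"][:2];x,y=s["eef_rot"][:2];X=np.array([x*x-y*y,2*x*y]);print("tx,ty",d@X,d@[-X[1]*-1,-X[0]])
```

```text
{'time': 17.75, 'ee_pos': [480.29, 133.12, 190.55], 'wrist_force': [0.4, 0.33, -0.93], 'moment': [-0.02, 0.03, -0.01], 'width': 9.48, 'grasp_force': 58.58} toolx 96.64 quat [0.665, 0.7469, 0.0004, 0.0004]
tx,ty -308.4973208766155 -6.816344787951138
```

View pics/w7.png

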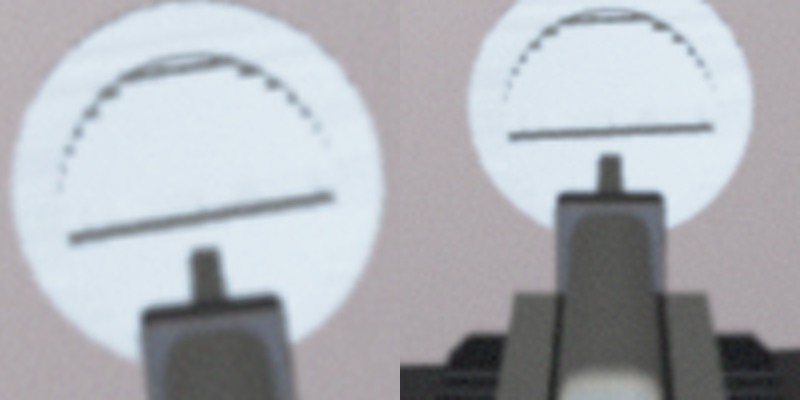

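The slot (left) now lies at 9.4° from world x, matching the pack's 9.2° yaw, so the fastener is locked. The key hangs straight in the grip. Returning it to the block.

arm_command([
  {"tx": 0, "ty": 0, "tz": 0, "yaw": -5, "jaw": -1},
  {"tx": 0, "ty": 0, "tz": 0, "yaw": -4.05, "jaw": -1},
  {"tx": -2.0, "ty": -0.36, "tz": 0, "yaw": 0, "jaw": -1},
  {"tx": -3.5, "ty": -0.64, "tz": 0, "yaw": 0, "jaw": -1},
  {"tx": -4.0, "ty": -0.73, "tz": 0, "yaw": 0, "jaw": -1},
  {"tx": -4.0, "ty": -0.73, "tz": 0, "yaw": 0, "jaw": -1},
  {"tx": -4.0, "ty": -0.73, "tz": 0, "yaw": 0, "jaw": -1},
  {"tx": -4.0, "ty": -0.73, "tz": 0, "yaw": 0, "jaw": -1},
  {"tx": -4.0, "ty": -0.73, "tz": 0, "yaw": 0, "jaw": -1},
  {"tx": -3.0, "ty": -0.55, "tz": 0, "yaw": 0, "jaw": -1},
  {"tx": -1.86, "ty": -0.33, "tz": 0, "yaw": 0, "jaw": -1},
  {"tx": 0, "ty": 0, "tz": 1.5, "yaw": 0, "jaw": -1},
  {"tx": 0, "ty": 0, "tz": 2.5, "yaw": 0, "jaw": -1},
  {"tx": 0, "ty": 0, "tz": 2.2, "yaw": 0, "jaw": -1},
  {"tx": 0, "ty": 0, "tz": 1.0, "yaw": 0, "jaw": -1},
  {"tx": 0, "ty": 0, "tz": 0.3, "yaw": 0, "jaw": -1},
  {"tx": 0, "ty": 0, "tz": 0, "yaw": 0, "jaw": -1},
  {"tx": 0, "ty": 0, "tz": 0, "yaw": 0, "jaw": -1},
])

```text
time: 19.55
ee_pos: [507.1, -174.2, 115.7]
eef_rot: [0.607, 0.795, 0.0, 0.001]
wrist_force: [1.1, -0.3, -0.5]
width: 9.2
grasp_force: 58.6
```

Run:
```python
from h import *
from plant import grab_frame
for i in range(3):f=grab_frame("wrist");s=st()
g=np.array([509.2,-174.1]);d=g-s["ee_pos"][:2];x,y=s["eef_rot"][:2];X=np.array([x*x-y*y,2*x*y]);print("tx,ty",d@X,d@[X[1],-X[0]])
u=proj(f,[[*s["ee_pos"][:2],45]],True)[0];x0,y0=int(u[0])-100,int(u[1])-80
cv2.imwrite("pics/w8.png",cv2.resize(f["frame"][y0:y0+150,x0:x0+200],(800,600),interpolation=2))
```

```text
{'time': 19.6, 'ee_pos': [507.19, -174.2, 115.78], 'wrist_force': [-0.54, -0.92, -0.6], 'moment': [0.0, 0.03, -0.02], 'width': 9.6, 'grasp_force': 58.58} toolx 105.23 quat [0.6072, 0.7946, 0.0003, 0.0009]
{'time': 19.65, 'ee_pos': [507.13, -174.15, 115.75], 'wrist_force': [0.26, 0.41, -0.95], 'moment': [-0.05, 0.02, 0.01], 'width': 9.44, 'grasp_force': 58.58} toolx 105.23 quat [0.6071, 0.7946, 0.0003, 0.0009]
{'time': 19.7, 'ee_pos': [507.04, -174.05, 115.65], 'wrist_force': [-0.04, -0.41, -1.3], 'moment': [-0.04, 0.01, 0.02], 'width': 8.93, 'grasp_force': 58.58} toolx 105.24 quat [0.6071, 0.7946, 0.0003, 0.0008]
tx,ty -0.620359439693606 2.0727831205900453
```

View pics/w8.png

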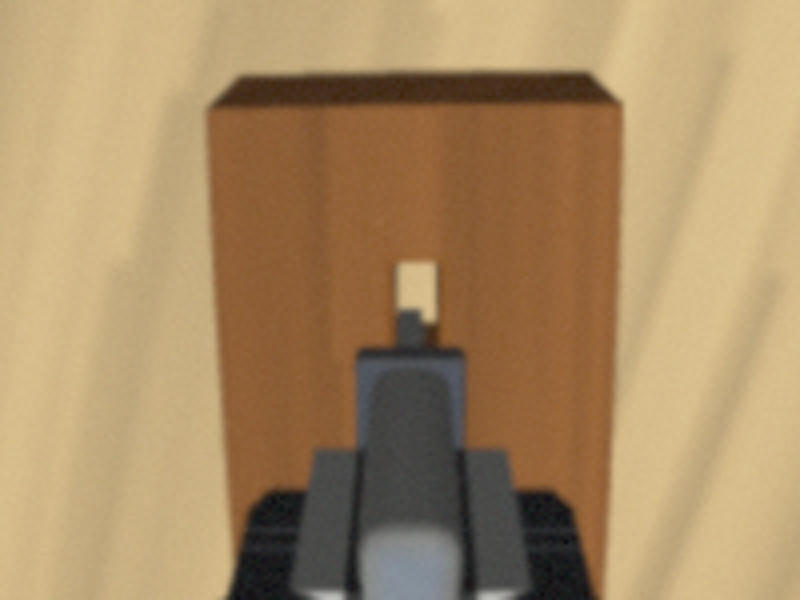

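The view shows the blade at column 410 and the slot centred at about 417, which agrees with the pose difference of ty +2 mm. I'll correct that and insert.

arm_command([
  {"tx": -0.06, "ty": 0.2, "tz": 0, "yaw": -0.4, "jaw": -1},
  {"tx": 0, "ty": 0, "tz": 0, "yaw": 0, "jaw": -1},
  {"tx": 0, "ty": 0, "tz": 1.0, "yaw": 0, "jaw": -1},
  {"tx": 0, "ty": 0, "tz": 0.5, "yaw": 0, "jaw": -1},
  {"tx": 0, "ty": 0, "tz": 0.3, "yaw": 0, "jaw": -1},
  {"tx": 0, "ty": 0, "tz": 0.3, "yaw": 0, "jaw": -1},
  {"tx": 0, "ty": 0, "tz": 0.3, "yaw": 0, "jaw": -1},
  {"tx": 0, "ty": 0, "tz": 0, "yaw": 0, "jaw": -1},
])

```text
time: 20.5
ee_pos: [508.3, -173.9, 90.4]
eef_rot: [0.604, 0.797, -0.0, -0.0]
wrist_force: [-0.4, 0.4, -0.4]
width: 9.5
grasp_force: 58.6
```

```bash
python3 -c "
from h import *
st()"
```

```text
{'time': 20.5, 'ee_pos': [508.27, -173.93, 90.39], 'wrist_force': [-0.4, 0.43, -0.37], 'moment': [-0.03, -0.01, 0.01], 'width': 9.48, 'grasp_force': 58.58} toolx 105.64 quat [0.6043, 0.7967, -0.0001, -0.0003]
```

arm_command([
  {"tx": 0, "ty": 0.07, "tz": 0.6, "yaw": 0, "jaw": -1},
  {"tx": 0, "ty": 0, "tz": 0.8, "yaw": 0, "jaw": -1},
  {"tx": 0, "ty": 0, "tz": 0.7, "yaw": 0, "jaw": -1},
  {"tx": 0, "ty": 0, "tz": 0.4, "yaw": 0, "jaw": -1},
  {"tx": 0, "ty": 0, "tz": 0.2, "yaw": 0, "jaw": -1},
  {"tx": 0, "ty": 0, "tz": 0.1, "yaw": 0, "jaw": -1},
  {"tx": 0, "ty": 0, "tz": 0.1, "yaw": 0, "jaw": -1},
  {"tx": 0, "ty": 0, "tz": 0, "yaw": 0, "jaw": -1},
])

```text
time: 21.3
ee_pos: [509.3, -173.8, 61.8]
eef_rot: [0.604, 0.797, 0.0, 0.0]
wrist_force: [0.3, -0.1, -1.6]
width: 9.0
grasp_force: 58.6
```

```bash
python3 -c "
from h import *
st()"
```

```text
{'time': 21.3, 'ee_pos': [509.26, -173.81, 61.84], 'wrist_force': [0.28, -0.07, -1.65], 'moment': [0.0, 0.06, -0.04], 'width': 8.97, 'grasp_force': 58.58} toolx 105.64 quat [0.6043, 0.7968, 0.0, 0.0001]
```

One millimetre more, then release and withdraw upward.

arm_command([
  {"tx": 0, "ty": 0, "tz": 0.1, "yaw": 0, "jaw": -1},
  {"tx": 0, "ty": 0, "tz": 0, "yaw": 0, "jaw": -1},
  {"tx": 0, "ty": 0, "tz": 0, "yaw": 0, "jaw": -0.4},
  {"tx": 0, "ty": 0, "tz": 0, "yaw": 0, "jaw": 0.3},
  {"tx": 0, "ty": 0, "tz": 0, "yaw": 0, "jaw": 1},
  {"tx": 0, "ty": 0, "tz": 0, "yaw": 0, "jaw": 1},
  {"tx": 0, "ty": 0, "tz": 0, "yaw": 0, "jaw": 1},
  {"tx": 0, "ty": 0, "tz": 0, "yaw": 0, "jaw": 1},
  {"tx": 0, "ty": 0, "tz": 0, "yaw": 0, "jaw": 1},
  {"tx": 0, "ty": 0, "tz": -1, "yaw": 0, "jaw": 1},
  {"tx": 0, "ty": 0, "tz": -2.5, "yaw": 0, "jaw": 1},
  {"tx": 0, "ty": 0, "tz": -3, "yaw": 0, "jaw": 1},
  {"tx": 0, "ty": 0, "tz": -3, "yaw": 0, "jaw": 1},
  {"tx": 0, "ty": 0, "tz": 0, "yaw": 0, "jaw": 1},
  {"tx": 0, "ty": 0, "tz": 0, "yaw": 0, "jaw": 1},
])

```text
time: 22.8
ee_pos: [509.6, -173.8, 156.8]
eef_rot: [0.604, 0.797, 0.001, 0.001]
wrist_force: [-0.2, 0.2, 0.0]
width: 85.6
grasp_force: 0.0
```

Run:
```python
from h import *
from plant import grab_frame,spotter
import pickle
f=grab_frame("wrist");s=st()
im,_=rect(f,(507.5,-172),98,30)
S=grab_frame("scene");S0=pickle.load(open("ims.pkl","rb"))[1]
c=lambda F:cv2.resize(F["frame"][185:265,110:260],(400,200),interpolation=2)
cv2.imwrite("pics/w9.png",np.hstack([cv2.resize(im,(400,400)),np.vstack([c(S0),c(S)])]))
```

```text
{'time': 22.85, 'ee_pos': [508.87, -173.47, 155.89], 'wrist_force': [-0.84, -0.37, 0.19], 'moment': [0.02, -0.01, -0.0], 'width': 85.54, 'grasp_force': 0.0} toolx 105.65 quat [0.6042, 0.7968, 0.0001, -0.0001]
```

View pics/w9.png

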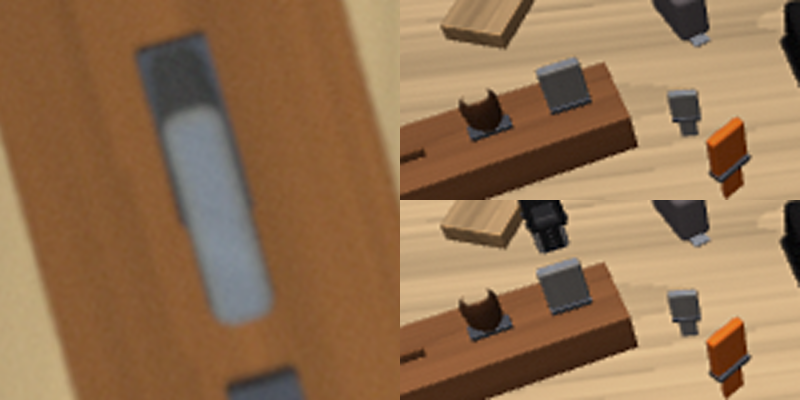

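The key stands fully down and upright in its original slot. The before and after views match, and nothing else has moved.

```bash
python3 -c "
from plant import ctrl
print(ctrl.job_done())"
```

```text
the job is handed in; nothing more can be done
None
```

I turned the fastener to its stop and put the key back upright and fully down in its original slot. In the pictures nothing else has moved, and the job was handed in at about 23 s; no verdict was returned.

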